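# Refit the keyed cover on the colony counter

## Robot

A 7-joint arm with a two-finger parallel gripper is mounted at the origin on the work surface. World frame = base frame: x ahead of the robot, y to its left, z up, the work surface at z = 0. Lengths are in m, angles in rad, forces in N, time in s.
With the tool pointing down it reaches from about 0.4 to 0.85 m from the base axis. Payload 4.5 kg.
Tool frame: the origin (TCP) lies between the finger pads; the fingertips stand ctrl.tcp_to_tips ahead of it and the grasp point (between the pads) is the TCP (ctrl.tcp_to_tips is the distance from the TCP to the fingertips, in m); z points along the fingers, y is the direction in which the jaws open and shut (so a half turn about z gives the same grasp; the last joint's range is limited). The gripper opens to 85 mm and grips with 20 to 120 N. Pads are 22 mm wide; open, the fingers measure 114 mm over their backs; the gripper's body (76 mm by 85 mm) begins 54 mm behind the grasp point. The pads swing forward as they close: fully open they stand 13 mm farther back than shut.
Start: joints at [1.178, 0.689, -0.195, 1.565, 0.157, 0.902, -0.215], TCP at [0.259, -0.569, 0.223] pointing down, gripper open.
Joint ranges: [-3.01, 3.01], [-0.46, 2.08], [-1.47, 1.51], [0.13, 2.56], [-1, 4.14], [0.04, 2.09], [-2.66, 2.66]. Speed limits (rad/s): [2.57, 2.57, 3.14, 3.14, 3.14, 3.14, 3.14].

## Interface

Orientations are given as a unit quaternion [w, x, y, z].
In Python, from station import ctrl gives the robot as it stands.
- The arm moves only by the tool play_rows, never from a script. Its argument "moves" is a list that holds one entry, the list of rows, each a list of 5 numbers: the shift along the tool's x, y, z in cm, then the turn about the tool's z in degrees, then the opening in per cent of the stroke, from 0 (shut) to 100 (fully open). A call has 1 to 5 rows; each row is the pose to reach, as a shift and turn from the pose measured when the call began, along the tool's axes at that moment; what a row does not reach only later rows make up. A row lasts 1/12 s, in which the tool goes at most 41.7 mm and 7.16 degrees, less where a joint would pass 70% of its speed; a pose out of reach is approached as far as the arm can. A call with a gripper value outside its range is refused whole. The fingers move at their own pace and stop on an object; the grip force is fixed at half the most. Time passes only in rows, so rows that repeat a pose let the fingers close. It gives the time, the measured TCP pose, the force and the opening at its end, in the units of the state.
- ctrl.sense(): the state, without advancing time (a new reading comes with each control period).
- ctrl.snapshot(name): name is "scene" or "top" or "wrist"; returns a dict with "img" (400x640x3 uint8, red, green, blue), "depth" (400x640 float32, m along the optical axis (not along the pixel's ray), 0 where there is no reading), "fx", "fy", "cx", "cy" (pixels), "R" (3x3) and "t" (3): a world point X has camera coordinates R X + t. Camera axes: x right, y down, z forward; pixel columns grow to the right and rows downward; lengths in m; the calibration is good to about 2 mm. The wrist camera is an equidistant fisheye: a pixel r from the principal point sees the ray r / f radians off the axis. A picture is of the moment at which its call begins.
- ctrl.sign_off(): hands the job in, once; it reports no verdict.
The state is a dict: "clock": time; "joint_positions": joint angles; "joint_vel": joint speeds; "tau": joint torques, N m; "position": TCP position; "eef_rot": TCP orientation; "wrist_force": force on the tool from outside, world axes, zero at the start; "wrist_torque": the same for the moment, N m; "finger_gap": opening from 0.0 (shut) to 1.0 (fully open).
Only numpy, scipy, OpenCV 4.12 (cv2) and the standard library are available. Lean on these libraries where they do the work, as an engineer would, in place of code of your own. Each camera call takes 0.05 s, during which the arm holds its last target.

## Task

Close the light well of the colony counter with its own cover, the grey one with a flat cut on one side: turn it until its flat matches the flat of the well, lower it in gently without dropping it, and let go when it sits fully home and level. Leave the plain round cover, the dish and the jar where they are.

Things in the scene. Friction and masses are not known exactly. Their poses are not given: they have to be found in the camera images.
- well (a point): Centre of the floor of the light well in the colony counter's top, 68 mm above the bench; z up. The well is a D-shaped recess 12 mm deep, upright walls: round, radius 47 mm, cut off by one straight wall 34 mm from the centre on this frame's +x side. White floor; a black ring (1 mm thick, radius 64 mm) around it and a black fill behind the straight wall.
- counter: The colony counter: a fixed white box on the bench, 200 mm (its x) by 240 mm (its y), 80 mm high, the well in the middle of its top. Origin at the centre of its underside, axes as those of the well. A grey panel with a dial is on its -x face.
- well_flat (a point): Middle of the well's straight wall, half-way up it: 34 mm from the well's centre along +x of well, 6 mm above the floor. Same axes as well.
- cover_knob (a point): Point on the axis of the keyed cover's upright round black knob, 36 mm above the cover's underside; z up, +x towards the cover's flat. The knob is 22 mm in diameter and rises 38 mm above the plate, to 50 mm above the underside. The cover starts flat on the bench; seated, this point is 36 mm above the well's floor, on its axis.
- cover_flat (a point): Middle of the cover's flat, half-way up the plate's edge: 32 mm from the cover's axis along its +x, 6 mm above the underside. Same axes as cover_knob.
- cover: The keyed cover: a loose, rigid, grey D-shaped plate 12 mm thick, radius 45 mm, one straight flat 32 mm from its centre, knob at the centre. Lower edge bevelled 2 mm; 2 mm of play all round in the well; seated, its plate is flush with the counter's top. About 0.11 to 0.22 kg. Origin at the centre of its underside, +x towards its flat, z up.
- round_knob (a point): The knob of the other cover, on its axis 36 mm above its underside. That cover is a full circle (radius 45 mm, same thickness, knob and materials, no flat), belongs elsewhere and does not fit this well. It lies flat on the bench.
- dish_center (a point): Centre of a closed clear culture dish, 90 mm across and 16 mm high, lying on the bench.
- jar_center (a point): Centre of a small amber jar, 48 mm across and 65 mm high, standing on the bench.
Things that resemble listed ones, but are neither listed nor needed, are in the scene too. What is shaped like the cover but green, orange or pink is not meant.

How it is judged:
By the outcome, as a careful person would: the job done as asked, in the order asked, and still so for the second after the job is handed in, with the robot touching nothing.
It also fails if it takes over 42 s, if anything falls off the work surface, if the arm or the gripper's body presses on something with over 40 N, if the wrist force passes 120 N, or if a joint passes its speed limit or range.

## Working session

There is one attempt and no reset: what is moved stays moved. The work goes in short steps, Python scripts to look and compute and a tool call to move; the robot and the scene stay as the last step left them, time stands still between calls to the robot, and variables do not carry over. Pictures are saved under pics/ and viewed, and the job is handed in when it is done.

Besides the shell and the picture viewer there is one more tool, called by a JSON object that holds its "name" and its "arguments", one argument or row to a line. play_rows: Moves the arm, as the interface text tells. Its arguments: {"type":"object","properties":{"moves":{"type":"array","items":{"type":"array","items":{"type":"array","items":{"type":"number"}}}}},"required":["moves"]}

```bash
mkdir -p pics; ls; cat > h.py <<'E'
import numpy as np,cv2,pickle
from station import ctrl
def snap(n,f):
    s=ctrl.snapshot(n); cv2.imwrite(f'pics/{f}.png',s['img'][:,:,::-1]); pickle.dump(s,open(f'pics/{f}.pkl','wb')); return s
def load(f): return pickle.load(open(f'pics/{f}.pkl','rb'))
def ray(s,u,v,fish=False):
    x=(u-s['cx'])/s['fx'];y=(v-s['cy'])/s['fy']
    if fish:
        r=np.hypot(x,y); k=np.sin(r)/r if r>1e-9 else 1; d=np.array([x*k,y*k,np.cos(r)])
    else: d=np.array([x,y,1.])
    R=np.array(s['R']);t=np.array(s['t']); return -R.T@t, R.T@d
def atz(s,u,v,z,fish=False):
    c,d=ray(s,u,v,fish); return c+d*(z-c[2])/d[2]
def tri(a,b):
    (c1,d1),(c2,d2)=a,b
    A=np.stack([d1,-d2],1); k=np.linalg.lstsq(A,c2-c1,rcond=None)[0]
    p,q=c1+k[0]*d1,c2+k[1]*d2; return (p+q)/2,np.linalg.norm(p-q)
def cloud(s):
    h,w=s['depth'].shape;u,v=np.meshgrid(np.arange(w),np.arange(h));z=s['depth']
    P=np.stack([(u-s['cx'])/s['fx']*z,(v-s['cy'])/s['fy']*z,z],-1)
    return (P-np.array(s['t']))@np.array(s['R'])
E
python3 - <<'E'
from h import *
for n in("scene","top","wrist"): s=snap(n,n+'0');print(n,s['fx'],s['cx'],s['cy'],np.round(s['t'],3).tolist(),(-np.array(s['R']).T@s['t']).round(3))
print(ctrl.sense(),ctrl.tcp_to_tips)
E
```

```text
pics
scene 423.58890078500946 316.9434949026922 197.98950268993218 [-0.436, -0.208, 1.112] [ 0.766 -0.48   0.808]
top 413.3491359913828 322.1173054466874 204.5881672127121 [-0.076, 0.514, 0.96] [ 0.338 -0.087  1.034]
wrist 309.70691628693146 322.9821319447168 198.6109680880017 [-0.624, -0.042, 0.38] [ 0.334 -0.533  0.373]
{'clock': 0.15, 'joint_positions': array([ 1.17776625,  0.6898186 , -0.19451252,  1.56608317,  0.15727602,
        0.90251987, -0.21508754]), 'joint_vel': array([ 3.52708665e-04, -3.38554037e-03, -2.84841395e-04, -4.07268698e-03,
       -1.97564154e-05,  1.21244006e-03, -1.44774210e-03]), 'tau': array([-1.17020711e-03, -5.39941156e+01, -1.26819436e+00, -1.58719236e+01,
        9.26555833e-03,  6.52183968e-03,  6.49549449e-06]), 'position': array([ 0.25849572, -0.56848277,  0.22275673]), 'eef_rot': array([-6.93348926e-04,  9.77307895e-01,  2.11822469e-01, -1.99558798e-04]), 'wrist_force': array([ 0.9605968 , -0.73125521,  0.37828145]), 'wrist_torque': array([ 0.02436434, -0.02961786,  0.03929632]), 'finger_gap': 1.0018438619053935} 0.019
```

View pics/scene0.png

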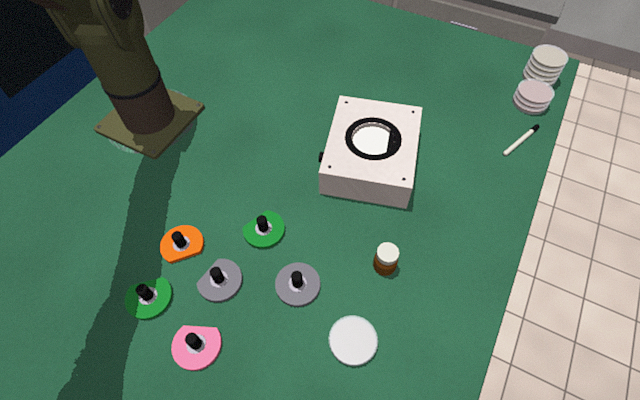

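View pics/top0.png

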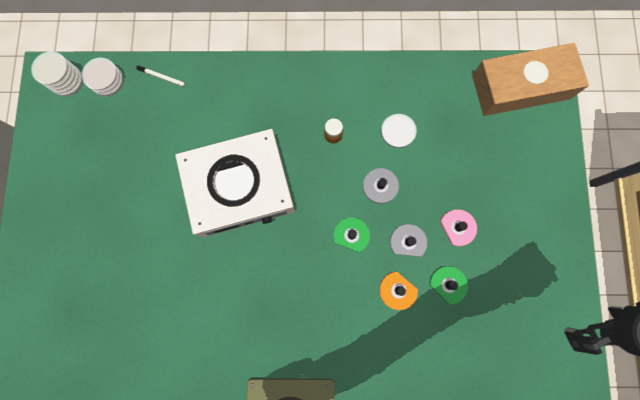

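View pics/wrist0.png

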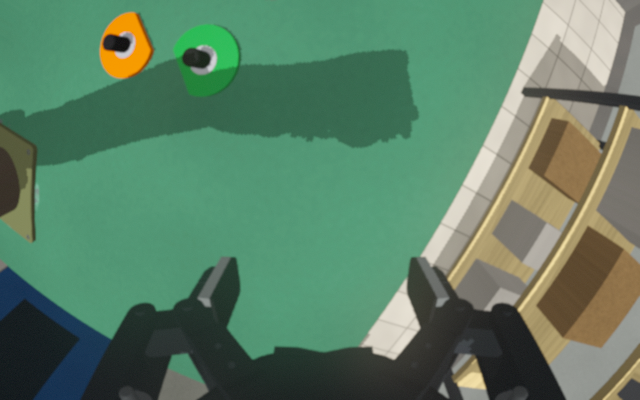

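```bash
python3 - <<'E'
from h import *
t=load('top0');s=load('scene0')
a=cv2.resize(t['img'][150:290,300:500],None,fx=4,fy=4,interpolation=2)[:,:,::-1]
b=cv2.resize(s['img'][220:330,110:330],None,fx=3.6,fy=3.6,interpolation=2)[:,:,::-1]
c=cv2.resize(t['img'][110:250,160:310],None,fx=4,fy=4,interpolation=2)[:,:,::-1]
cv2.imwrite('pics/ca.png',a);cv2.imwrite('pics/cb.png',b);cv2.imwrite('pics/cc.png',c)
for n,S in(('top',t),('scene',s)):
    P=cloud(S)
    pts={'top':[(395,241),(409,241),(381,185),(234,190),(190,170),(352,235),(320,300)],'scene':[(230,285),(217,274),(297,284),(372,140),(345,180),(263,223),(300,340)]}[n]
    for u,v in pts: print(n,u,v,P[v,u].round(4))
E
```

```text
top 395 241 [ 0.4289 -0.2547  0.0102]
top 409 241 [ 0.4259 -0.2824  0.0448]
top 381 185 [ 0.5619 -0.2181  0.0489]
top 234 190 [0.5461 0.1371 0.0643]
top 190 170 [0.5911 0.2403 0.0815]
top 352 235 [ 0.44   -0.1465  0.0451]
top 320 300 [ 0.2856 -0.0697  0.0025]
scene 230 285 [ 0.4523 -0.2876  0.0125]
scene 217 274 [ 0.4308 -0.289   0.0469]
scene 297 284 [ 0.5727 -0.2283  0.0266]
scene 372 140 [0.5631 0.1406 0.0687]
scene 345 180 [0.5571 0.0126 0.0661]
scene 263 223 [ 0.4489 -0.1512  0.0462]
scene 300 340 [ 0.6259 -0.3135  0.0011]
```

View pics/ca.png

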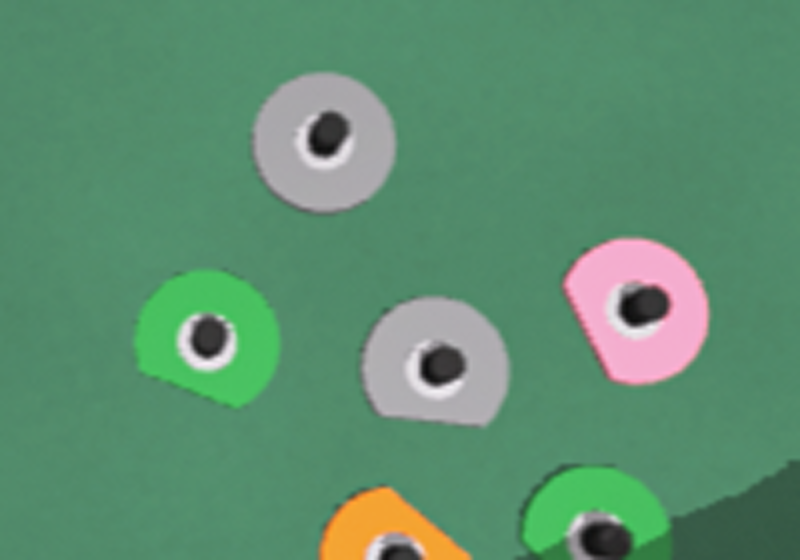

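View pics/cb.png

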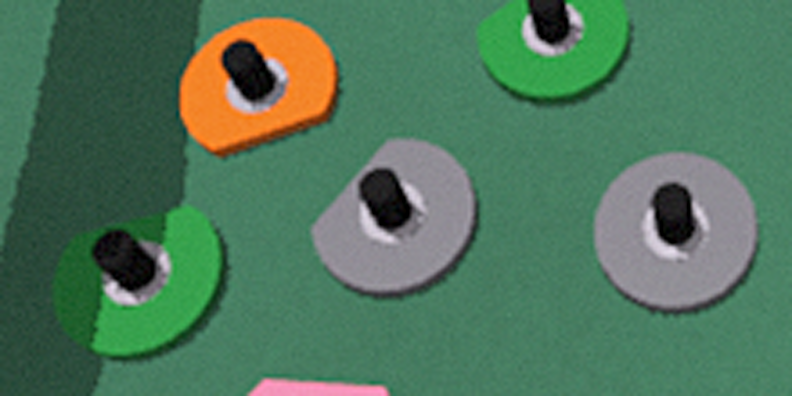

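View pics/cc.png

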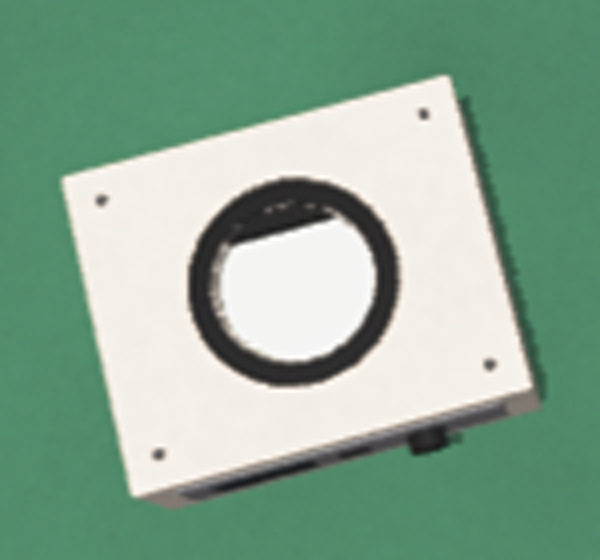

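```bash
cat > fit.py <<'E'
from h import *
from scipy.optimize import least_squares
def contour(mask):
    c,_=cv2.findContours(mask.astype(np.uint8),cv2.RETR_EXTERNAL,cv2.CHAIN_APPROX_NONE)
    return max(c,key=cv2.contourArea)[:,0,:].astype(float)
def fitD(X,r,d,th0,fix=True):
    # signed distance residual to D shape
    def res(p):
        q=X-p[:2]; n=np.array([np.cos(p[2]),np.sin(p[2])])
        a=np.hypot(*q.T)-(r+p[3]); b=q@n-(d+p[3]); return np.maximum(a,b)
    best=None
    for t in th0:
        o=least_squares(res,[*X.mean(0),t,0],loss='soft_l1',f_scale=.001)
        if best is None or o.cost<best.cost: best=o
    return best.x,np.sqrt(np.mean(res(best.x)**2))
E
python3 - <<'E'
from fit import *
th=np.linspace(-3,3,9)
for n,box,wb in(('top',(360,215,435,265),(195,140,275,220)),('scene',(190,255,247,305),(335,110,410,168))):
    S=load(n+'0');im=S['img'].astype(int);u0,v0,u1,v1=box
    sub=im[v0:v1,u0:u1]; sat=sub.max(-1)-sub.min(-1)
    X=contour(sat<28)+[u0,v0]
    W=np.array([atz(S,u,v,.012)[:2] for u,v in X])
    p,e=fitD(W,.045,.032,th); print(n,'cover',p.round(4),np.degrees(p[2]).round(1),e.round(4),len(X))
    # well: ring outer
    u0,v0,u1,v1=wb; sub=im[v0:v1,u0:u1]
    X=contour(sub.max(-1)<120)+[u0,v0]
    W=np.array([atz(S,u,v,.081)[:2] for u,v in X])
    f=lambda p:np.hypot(*(W-p[:2]).T)-p[2]
    o=least_squares(f,[*W.mean(0),.064],loss='soft_l1',f_scale=.001);print(' ring',o.x.round(4),np.std(f(o.x)).round(4))
    # floor
    m=np.zeros(im.shape[:2],np.uint8); m[v0:v1,u0:u1]=sub.min(-1)>150
    nl,l,st,ce=cv2.connectedComponentsWithStats(m)
    uu,vv={'top':(236,190),'scene':(370,140)}[n]
    X=contour(l==l[vv,uu]); 
    W=np.array([atz(S,u,v,.068)[:2] for u,v in X]); p,e=fitD(W,.047,.034,th);print(' floor',p.round(4),np.degrees(p[2]).round(1),e.round(4))
    P=cloud(S); print(' floor z',np.median(P[l==l[vv,uu]][:,2]).round(4))
E
```

```text
top cover [ 4.2680e-01 -2.8660e-01 -3.2507e+00 -3.0000e-04] -186.3 0.0006 103
 ring [0.5671 0.1371 0.0614] 0.0007
 floor [ 0.5683  0.1377  0.2673 -0.001 ] 15.3 0.0012
 floor z 0.0668
scene cover [ 4.2620e-01 -2.8810e-01  3.0405e+00  1.0000e-03] 174.2 0.001 120
 ring [0.5652 0.1373 0.0619] 0.0007
 floor [ 0.5648  0.1426  0.2948 -0.0036] 16.9 0.0019
 floor z 0.0686
```

```bash
cat > go.py <<'E'
from h import *
import sys
from scipy.spatial.transform import Rotation as Ro
def state():
    s=ctrl.sense(); q=s['eef_rot']; R=Ro.from_quat([q[1],q[2],q[3],q[0]]).as_matrix()
    return s,np.array(s['position']),R
def to(x,y,z,h=None):
    s,p,R=state(); d=R.T@(np.array([x,y,z])-p)*100
    hd=np.degrees(np.arctan2(R[1,0],R[0,0]))
    print('clk',round(s['clock'],2),'pos',p.round(4),'head',hd.round(1),'tilt z',R[:,2].round(4),'j',np.round(s['joint_positions'],2),'gap',round(s['finger_gap'],3),'F',s['wrist_force'].round(1),'T',s['wrist_torque'].round(2))
    print('shift cm',d.round(2),'rows',(np.linalg.norm(d)/4.17).round(1), 'turn', None if h is None else (hd-h).round(1))
if __name__=='__main__': to(*map(float,sys.argv[1:]))
E
python3 go.py .4265 -.287 .18 -20
```

```text
clk 0.15 pos [ 0.2585 -0.5685  0.2228] head 24.5 tilt z [-7.0e-04  1.3e-03 -1.0e+00] j [ 1.18  0.69 -0.19  1.57  0.16  0.9  -0.22] gap 1.002 F [ 1.  -0.7  0.4] T [ 0.02 -0.03  0.04]
shift cm [ 26.95 -18.66   4.3 ] rows 7.9 turn 44.5
```

{"name": "play_rows", "arguments": {
  "moves": [
    [[3.4, -2.3, 0.5, 5.5, 100], [6.8, -4.7, 1.1, 11, 100], [10.2, -7, 1.6, 16.5, 100], [13.5, -9.3, 2.2, 22, 100], [16.9, -11.6, 2.7, 27.5, 100]]
  ]
}}

```text
clock: 0.57
position: [0.3645, -0.3912, 0.1955]
eef_rot: [-0.001, 1.0, -0.029, -0.001]
wrist_force: [-0.3, 0.6, -0.2]
finger_gap: 1.0
```

```bash
python3 go.py .4265 -.287 .18 -20
```

```text
clk 0.57 pos [ 0.3645 -0.3912  0.1955] head -3.4 tilt z [-0.001   0.0016 -1.    ] j [ 0.75  0.61 -0.03  1.87  0.03  0.66 -0.92] gap 1.0 F [-0.3  0.6 -0.2] T [ 0.02 -0.09  0.05]
shift cm [  5.58 -10.76   1.56] rows 2.9 turn 16.6
```

{"name": "play_rows", "arguments": {
  "moves": [
    [[1.9, -3.6, 0.5, 5.5, 100], [3.7, -7.2, 1, 11, 100], [5.6, -10.8, 1.6, 16.6, 100], [5.6, -10.8, 1.6, 16.6, 100]]
  ]
}}

```text
clock: 0.9
position: [0.4327, -0.2752, 0.1783]
eef_rot: [-0.004, 0.986, -0.167, -0.001]
wrist_force: [-0.2, 1.8, 0.6]
finger_gap: 0.999
```

```bash
python3 go.py .4265 -.287 .036 -20; python3 - <<'E'
from h import *
snap('wrist','wrist1');s=snap('top','top1')
E
```

```text
clk 0.9 pos [ 0.4327 -0.2752  0.1783] head -19.2 tilt z [ 2.0e-04  9.1e-03 -1.0e+00] j [ 0.44  0.61  0.07  1.95 -0.09  0.58 -1.34] gap 0.999 F [-0.2  1.8  0.6] T [ 0.01 -0.03 -0.03]
shift cm [-0.16  1.44 14.22] rows 3.4 turn 0.8
```

View pics/wrist1.png

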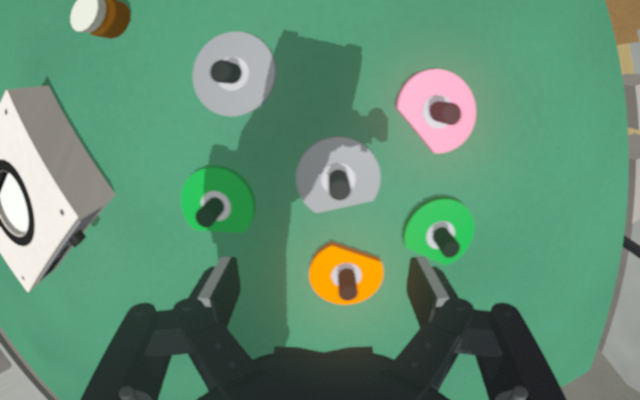

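```bash
python3 - <<'E'
from fit import *
t=load('top0');s=load('scene0');w=load('wrist1')
print(tri(ray(t,411.5,240.2),ray(s,215.3,270.8)))
S=w; im=S['img'].astype(int);u0,v0,u1,v1=290,130,390,220
sub=im[v0:v1,u0:u1]; sat=sub.max(-1)-sub.min(-1)
X=contour(sat<22)+[u0,v0]
W=np.array([atz(S,u,v,.012,True)[:2] for u,v in X])
p,e=fitD(W,.045,.032,np.linspace(-3,3,9)); print(p,np.degrees(p[2]),e,len(X))
cv2.imwrite('pics/cw.png',cv2.resize(w['img'][130:220,290:390],None,fx=6,fy=6,interpolation=2)[:,:,::-1])
E
python3 go.py .4268 -.287 .036 -20
```

```text
(array([ 0.42698577, -0.28675099,  0.05346351]), np.float64(0.00018317723141605328))
[ 4.25517856e-01 -2.87380143e-01 -3.23967793e+00 -3.08641891e-04] -185.6198722607468 0.00042244658875677786 233
clk 1.0 pos [ 0.4282 -0.2838  0.1792] head -19.6 tilt z [-0.0016  0.0028 -1.    ] j [ 0.45  0.61  0.07  1.95 -0.08  0.58 -1.33] gap 1.001 F [-0.1 -1.  -0.5] T [-0.08  0.05 -0.03]
shift cm [1.000e-02 3.700e-01 1.432e+01] rows 3.4 turn 0.4
```

View pics/cw.png

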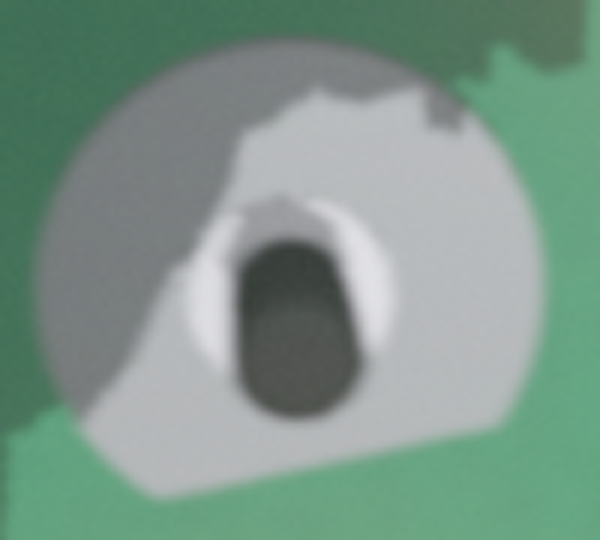

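{"name": "play_rows", "arguments": {
  "moves": [
    [[0, 0.2, 2, 0, 100], [0, 0.37, 5, 0.4, 100], [0, 0.37, 8, 0.4, 100], [0, 0.37, 11, 0.4, 100], [0, 0.37, 12, 0.4, 100]]
  ]
}}

```text
clock: 1.42
position: [0.424, -0.2878, 0.0561]
eef_rot: [-0.002, 0.985, -0.175, -0.003]
wrist_force: [0.1, 0.4, 0.7]
finger_gap: 0.999
```

```bash
python3 - <<'E'
from h import *
snap('wrist','wrist2')
E
python3 go.py .426 -.287 .038 -20
```

```text
clk 1.47 pos [ 0.4239 -0.2874  0.056 ] head -20.1 tilt z [-0.007   0.0053 -1.    ] j [ 0.48  0.83  0.04  2.03 -0.1   0.3  -1.32] gap 0.998 F [-0.1  0.6 -1.2] T [0.03 0.04 0.  ]
shift cm [ 0.2  -0.11  1.79] rows 0.4 turn -0.1
```

View pics/wrist2.png

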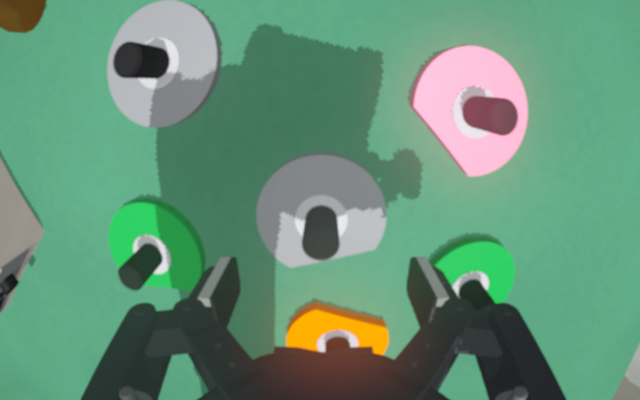

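{"name": "play_rows", "arguments": {
  "moves": [
    [[0.2, -0.1, 1, 0, 100], [0.2, -0.1, 1.7, 0, 100], [0.2, -0.1, 1.75, 0, 100], [0.2, -0.1, 1.75, 0, 100]]
  ]
}}

```text
clock: 1.8
position: [0.426, -0.2878, 0.0391]
eef_rot: [-0.002, 0.985, -0.175, -0.004]
wrist_force: [-0.5, 0.3, -0.2]
finger_gap: 1.002
```

```bash
python3 go.py .426 -.287 .038 -20
```

```text
clk 1.8 pos [ 0.426  -0.2878  0.0391] head -20.1 tilt z [-0.0064  0.0047 -1.    ] j [ 0.49  0.86  0.03  2.03 -0.1   0.26 -1.32] gap 1.002 F [-0.5  0.3 -0.2] T [0.01 0.01 0.03]
shift cm [-0.03 -0.08  0.11] rows 0.0 turn -0.1
```

{"name": "play_rows", "arguments": {
  "moves": [
    [[0, -0.08, 0.1, 0, 80], [0, -0.08, 0.1, 0, 55], [0, -0.08, 0.1, 0, 35], [0, -0.08, 0.1, 0, 15], [0, -0.08, 0.1, 0, 0]]
  ]
}}

```text
clock: 2.22
position: [0.4264, -0.2871, 0.0384]
eef_rot: [-0.002, 0.985, -0.175, -0.003]
wrist_force: [-0.6, 0.1, -0.2]
finger_gap: 0.302
```

{"name": "play_rows", "arguments": {
  "moves": [
    [[0, 0, 0, 0, 0], [0, 0, 0, 0, 0], [0, 0, 0, 0, 0], [0, 0, 0, 0, 0]]
  ]
}}

```text
clock: 2.55
position: [0.4264, -0.2871, 0.0388]
eef_rot: [-0.002, 0.985, -0.175, -0.003]
wrist_force: [-0.9, -0.0, 6.0]
finger_gap: 0.2
```

```bash
python3 go.py .426 -.287 .17 -20
```

```text
clk 2.55 pos [ 0.4264 -0.2871  0.0388] head -20.1 tilt z [-0.0059  0.0044 -1.    ] j [ 0.48  0.86  0.03  2.03 -0.1   0.26 -1.32] gap 0.2 F [-0.9 -0.   6. ] T [ 0.17  0.14 -0.02]
shift cm [ -0.14  -0.02 -13.12] rows 3.1 turn -0.1
```

{"name": "play_rows", "arguments": {
  "moves": [
    [[0, 0, 0, 0, 0], [0, 0, -0.5, 0, 0], [0, 0, -1, 0, 0], [0, 0, -2, 0, 0], [0, 0, -3, 0, 0]]
  ]
}}

```text
clock: 2.97
position: [0.4264, -0.2871, 0.0695]
eef_rot: [-0.002, 0.985, -0.175, -0.004]
wrist_force: [-0.0, 0.5, -1.6]
finger_gap: 0.204
```

```bash
python3 - <<'E'
from h import *
snap('wrist','wrist3')
E
python3 go.py .426 -.287 .17 -20
```

```text
clk 3.02 pos [ 0.4275 -0.2878  0.0713] head -20.1 tilt z [-0.0034  0.0029 -1.    ] j [ 0.48  0.8   0.04  2.02 -0.1   0.33 -1.32] gap 0.204 F [-0.3  0.8  0.2] T [-0.04 -0.02 -0.01]
shift cm [-0.21 -0.04 -9.87] rows 2.4 turn -0.1
```

View pics/wrist3.png

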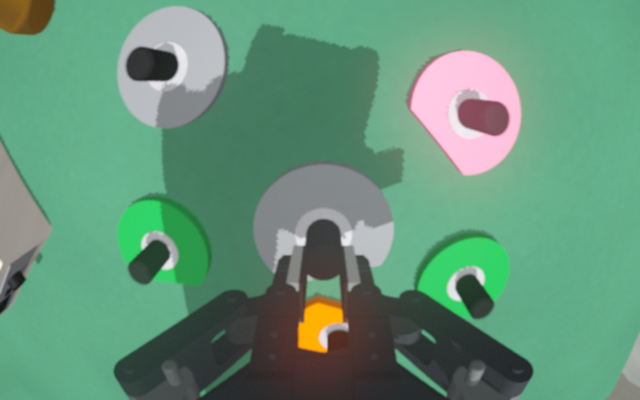

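{"name": "play_rows", "arguments": {
  "moves": [
    [[0, 0, -2, -5, 0], [0, 0, -4, -11, 0], [0, 0, -6.5, -17, 0], [0, 0, -9, -23, 0], [0, 0, -10, -29, 0]]
  ]
}}

```text
clock: 3.43
position: [0.429, -0.2892, 0.1749]
eef_rot: [0.0, 0.997, 0.08, 0.0]
wrist_force: [0.2, 0.1, -2.6]
finger_gap: 0.203
```

```bash
python3 go.py .566 .137 .17 181
```

```text
clk 3.43 pos [ 0.429  -0.2892  0.1749] head 9.1 tilt z [ 8.e-04 -5.e-04 -1.e+00] j [ 0.56  0.62 -0.08  1.94  0.09  0.58 -1.  ] gap 0.203 F [ 0.2  0.1 -2.6] T [0.02 0.02 0.06]
shift cm [ 20.3  -39.9    0.47] rows 10.7 turn -171.9
```

{"name": "play_rows", "arguments": {
  "moves": [
    [[1.2, -2.3, 0, -6, 0], [2.6, -5, 0, -12, 0], [4, -7.8, 0, -18.5, 0], [5.4, -10.6, 0, -25, 0], [6.8, -13.4, 0, -31, 0]]
  ]
}}

```text
clock: 3.85
position: [0.4751, -0.145, 0.1756]
eef_rot: [0.001, 0.938, 0.345, 0.001]
wrist_force: [0.6, -0.4, -1.4]
finger_gap: 0.203
```

```bash
python3 go.py .566 .137 .17 181
```

```text
clk 3.85 pos [ 0.4751 -0.145   0.1756] head 40.4 tilt z [ 0.0015 -0.0012 -1.    ] j [ 0.33  0.6  -0.21  2.    0.22  0.56 -0.89] gap 0.203 F [ 0.6 -0.4 -1.4] T [ 0.02 -0.07 -0.  ]
shift cm [ 25.21 -15.58   0.53] rows 7.1 turn -140.6
```

{"name": "play_rows", "arguments": {
  "moves": [
    [[2.5, -1.6, 0, -6, 0], [5, -3.1, 0, -12, 0], [7.5, -4.6, 0, -18.5, 0], [10, -6.2, 0, -25, 0], [12.5, -7.7, 0, -31, 0]]
  ]
}}

```text
clock: 4.27
position: [0.5204, -0.0042, 0.1761]
eef_rot: [0.001, 0.81, 0.586, 0.0]
wrist_force: [-0.5, 0.1, -1.5]
finger_gap: 0.201
```

```bash
python3 go.py .566 .137 .17 181
```

```text
clk 4.27 pos [ 0.5204 -0.0042  0.1761] head 71.7 tilt z [ 0.0021 -0.002  -1.    ] j [ 0.13  0.64 -0.34  1.93  0.34  0.63 -0.75] gap 0.201 F [-0.5  0.1 -1.5] T [-0.02  0.01  0.03]
shift cm [14.84 -0.1   0.59] rows 3.6 turn -109.3
```

{"name": "play_rows", "arguments": {
  "moves": [
    [[3, 0, 0, -6, 0], [6, 0, 0, -12, 0], [9, 0, 0.2, -18.5, 0], [12, 0, 0.3, -25, 0], [14, 0, 0.3, -31, 0]]
  ]
}}

```text
clock: 4.68
position: [0.5648, 0.1322, 0.1736]
eef_rot: [0.001, 0.621, 0.784, 0.001]
wrist_force: [0.1, 0.2, -0.8]
finger_gap: 0.205
```

{"name": "play_rows", "arguments": {
  "moves": [
    [[0, 0, 0, -7, 0], [0, 0, 0, -14, 0], [0, 0, 0, -21, 0], [0, 0, 0, -28, 0], [0, 0, 0, -35, 0]]
  ]
}}

```text
clock: 5.1
position: [0.5648, 0.1316, 0.1739]
eef_rot: [0.002, 0.354, 0.935, -0.0]
wrist_force: [0.0, -1.0, -0.6]
finger_gap: 0.204
```

```bash
python3 go.py .566 .137 .17 181
```

```text
clk 5.1 pos [0.5648 0.1316 0.1739] head 138.5 tilt z [ 0.0041 -0.0016 -1.    ] j [ 0.06  0.76 -0.65  1.75  0.6   0.84 -0.02] gap 0.204 F [ 0.  -1.  -0.6] T [-0.01  0.03 -0.02]
shift cm [0.27 0.48 0.39] rows 0.2 turn -42.5
```

{"name": "play_rows", "arguments": {
  "moves": [
    [[0, 0, 0, -7, 0], [0, 0, 0, -14, 0], [0.1, 0.2, 0, -21, 0], [0.2, 0.3, 0, -28, 0], [0.3, 0.5, 0, -35, 0]]
  ]
}}

```text
clock: 5.52
position: [0.5658, 0.1364, 0.1743]
eef_rot: [0.002, 0.054, 0.999, -0.002]
wrist_force: [0.2, -1.1, -2.3]
finger_gap: 0.205
```

{"name": "play_rows", "arguments": {
  "moves": [
    [[0, 0, 0, -4, 0], [0, 0, 0, -7.5, 0], [0, 0, 0, -7.5, 0], [0, 0, 0, -7.5, 0]]
  ]
}}

```text
clock: 5.85
position: [0.5658, 0.1358, 0.1744]
eef_rot: [0.002, -0.01, 1.0, -0.002]
wrist_force: [1.0, 0.1, -0.9]
finger_gap: 0.202
```

```bash
python3 - <<'E'
from h import *
s=snap('wrist','wrist4');t=snap('top','top4');c=snap('scene','scene4')
cv2.imwrite('pics/ct4.png',cv2.resize(t['img'][110:250,160:310],None,fx=4,fy=4,interpolation=2)[:,:,::-1])
cv2.imwrite('pics/cs4.png',cv2.resize(c['img'][70:220,290:450],None,fx=4,fy=4,interpolation=2)[:,:,::-1])
E
python3 go.py .566 .137 .15 181
```

```text
clk 6.0 pos [0.5658 0.1362 0.1744] head -178.8 tilt z [ 0.0048 -0.0039 -1.    ] j [ 0.15  0.82 -0.85  1.73  0.75  0.94  0.58] gap 0.195 F [-0.5 -0.3 -1.9] T [0.01 0.01 0.06]
shift cm [-0.01  0.09  2.44] rows 0.6 turn -359.8
```

View pics/wrist4.png

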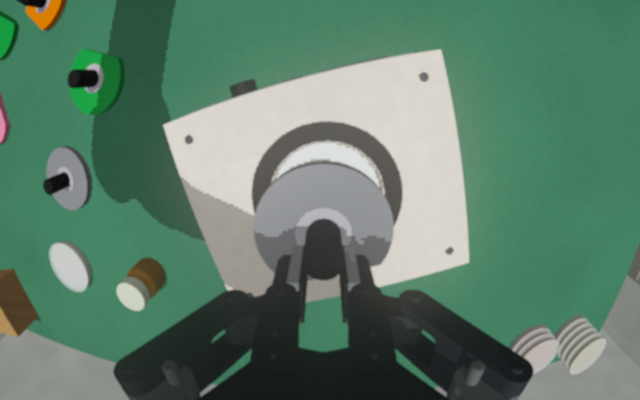

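View pics/ct4.png

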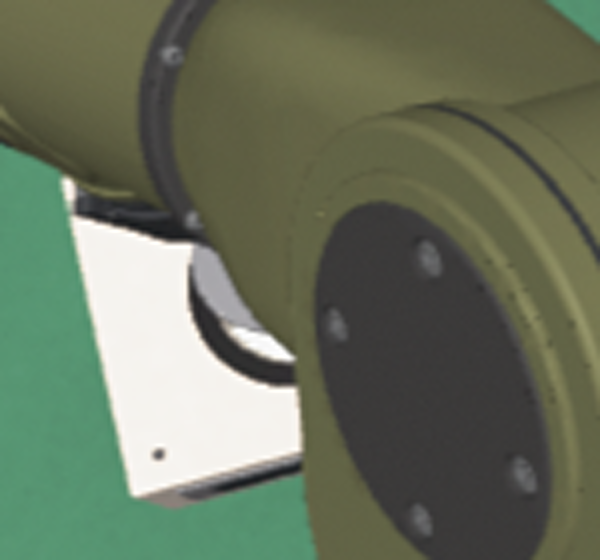

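View pics/cs4.png

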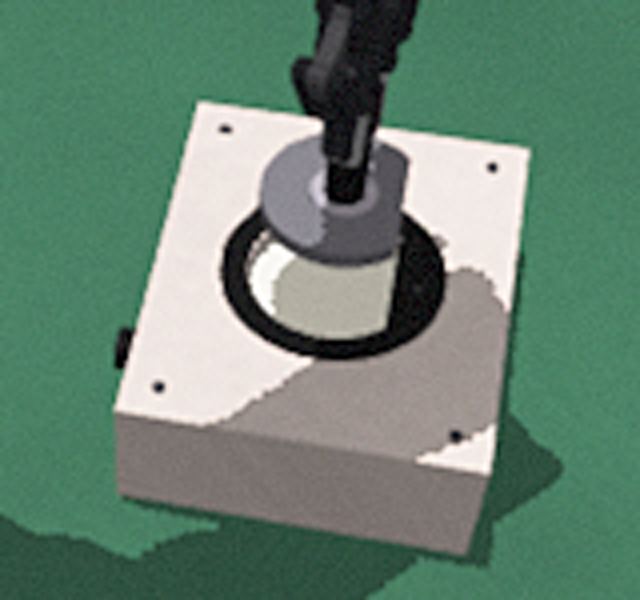

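```bash
cat > m.py <<'E'
from fit import *
def dots(S,seeds,fish):
    g=cv2.cvtColor(S['img'],cv2.COLOR_RGB2GRAY).astype(float); out=[]
    for u,v in seeds:
        p=g[v-5:v+6,u-5:u+6]; w=np.clip(np.median(p)-15-p,0,None); yy,xx=np.mgrid[-5:6,-5:6]
        out.append(atz(S,u+(w*xx).sum()/w.sum(),v+(w*yy).sum()/w.sum(),.080,fish)[:2])
    return np.array(out)
E
python3 - <<'E'
from m import *
t=load('top0');w=load('wrist4');sc=load('scene0')
D=dots(t,[(185,160),(266,138),(199,223),(282,201)],False);print('top',D.round(4),D.mean(0).round(4))
def ang(a,b): d=b-a; return np.degrees(np.arctan2(d[1],d[0])).round(2)
print([ang(D[2],D[0]),ang(D[3],D[1]),ang(D[1],D[0])-90,ang(D[3],D[2])-90])
D=dots(sc,[(346,102),(413,112),(330,167),(404,179)],False);print('scene',D.round(4),D.mean(0).round(4))
print([ang(D[0],D[1]),ang(D[2],D[3]),ang(D[2],D[0])-90,ang(D[3],D[1])-90])
D=dots(w,[(189,139),(424,76),(449,250)],True);print('wrist',D.round(4),((D[0]+D[2])/2).round(4))
print([ang(D[0],D[1])-90,ang(D[1],D[2])])
E
```

```text
top [[0.6172 0.2546]
 [0.6711 0.0624]
 [0.4637 0.2116]
 [0.517  0.0192]] [0.5673 0.1369]
[np.float64(15.62), np.float64(15.63), np.float64(15.670000000000002), np.float64(15.5)]
scene [[0.4611 0.2132]
 [0.6151 0.2562]
 [0.5148 0.0204]
 [0.6687 0.0634]] [0.5649 0.1383]
[np.float64(15.6), np.float64(15.61), np.float64(15.560000000000002), np.float64(15.560000000000002)]
wrist [[0.5158 0.0213]
 [0.4618 0.2138]
 [0.6158 0.257 ]] [0.5658 0.1391]
[np.float64(15.659999999999997), np.float64(15.65)]
```

```bash
cat >> m.py <<'E'
def edgepts(S,seedline,fish): pass
E
python3 - <<'E'
from m import *
from go import state
s,p,R=state(); zt=p[2]-.0388+.012; print('tcp',p,'plate top z',zt)
w=load('wrist4');sc=load('scene4')
# scene: grey plate mask
im=sc['img'].astype(int)
cv2.imwrite('pics/cs4b.png',cv2.resize(sc['img'][95:165,340:410],None,fx=8,fy=8,interpolation=cv2.INTER_NEAREST)[:,:,::-1])
cv2.imwrite('pics/cw4b.png',cv2.resize(w['img'][120:290,235:410],None,fx=3.5,fy=3.5,interpolation=cv2.INTER_NEAREST)[:,:,::-1])
E
```

```text
tcp [0.56583938 0.13622927 0.17441287] plate top z 0.1476128691053288
```

View pics/cs4b.png

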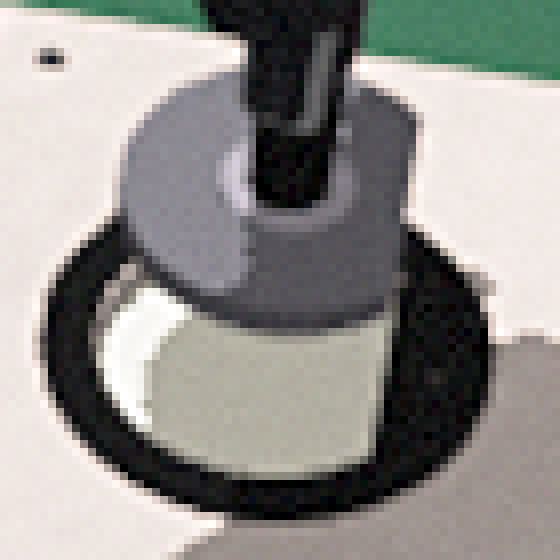

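View pics/cw4b.png

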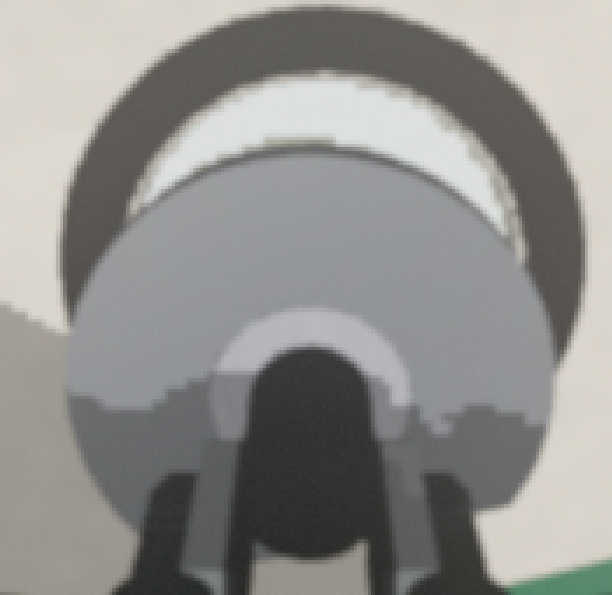

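```bash
python3 - <<'E'
from m import *
w=load('wrist4');sc=load('scene4')
zt=.1476
cw=np.array([(67,355),(80,290),(130,220),(200,175),(310,152),(420,175),(500,230),(540,300),(553,370),(540,450),(75,430),(95,480),(130,528),(510,507),(480,511)])/3.5+[235,120]-.36
cs=np.array([(122,180),(137,130),(180,92),(235,70),(130,228),(180,268),(250,305),(310,313),(360,308),(416,130),(411,165),(406,210),(402,250)])/8+[340,95]-.44
for n,S,C,f in(('w',w,cw,1),('s',sc,cs,0)):
    W=np.array([atz(S,u,v,zt,f)[:2] for u,v in C]); p,e=fitD(W,.045,.032,[.27]); print(n,p.round(4),np.degrees(p[2]).round(1),e)
    q=W-p[:2]; print((np.maximum(np.hypot(*q.T)-.045,q@[np.cos(p[2]),np.sin(p[2])]-.032)*1000).round(1))
    q=W[-4:] if n=='s' else W[-2:]; d=q[-1]-q[0]; print(np.degrees(np.arctan2(d[1],d[0])))
# wrist ring
im=w['img'].astype(int)
g=np.array([(62,250),(75,180),(110,110),(180,45),(250,15),(320,5),(400,20),(480,60),(540,120),(575,190),(586,250),(575,320)])/3.5+[235,120]-.36
W=np.array([atz(w,u,v,.081,1)[:2] for u,v in g]);o=least_squares(lambda p:np.hypot(*(W-p[:2]).T)-p[2],[*W.mean(0),.064]);print('ring w',o.x)
E
```

```text
w [ 5.657e-01  1.365e-01  2.556e-01 -2.000e-04] 14.6 0.0003022068830335071
[-0.5  0.2  0.  -0.3 -0.4 -0.2  0.2 -0.4 -0.6 -0.4 -0.7 -0.4  0.2  0.3
 -0.4]
-81.37105223218484
s [ 0.5664  0.1346  0.3148 -0.0006] 18.0 0.0008489101382250797
[-0.7 -0.4 -0.7 -0.2  0.3 -3.  -1.1 -0.1  0.8 -0.5 -0.8 -0.8 -0.7]
-72.12547473645357
ring w [0.56551431 0.13926615 0.06310226]
```

```bash
python3 go.py .566 .1389 .130 181.2
```

```text
clk 6.0 pos [0.5658 0.1362 0.1744] head -178.8 tilt z [ 0.0048 -0.0039 -1.    ] j [ 0.15  0.82 -0.85  1.73  0.75  0.94  0.58] gap 0.195 F [-0.5 -0.3 -1.9] T [0.01 0.01 0.06]
shift cm [-0.    0.28  4.44] rows 1.1 turn -360.0
```

{"name": "play_rows", "arguments": {
  "moves": [
    [[0, 0.28, 1, 0, 0], [0, 0.28, 2.2, 0, 0], [0, 0.28, 3.4, 0, 0], [0, 0.28, 4.2, 0, 0], [0, 0.28, 4.2, 0, 0]]
  ]
}}

```text
clock: 6.42
position: [0.5644, 0.1377, 0.1296]
eef_rot: [0.0, -0.011, 1.0, -0.003]
wrist_force: [0.1, -0.4, -1.5]
finger_gap: 0.202
```

```bash
python3 - <<'E'
from h import *
s=snap('wrist','wrist5');c=snap('scene','scene5')
cv2.imwrite('pics/cs5.png',cv2.resize(c['img'][95:165,340:410],None,fx=8,fy=8,interpolation=cv2.INTER_NEAREST)[:,:,::-1])
cv2.imwrite('pics/cw5.png',cv2.resize(s['img'][120:290,235:410],None,fx=3.5,fy=3.5,interpolation=cv2.INTER_NEAREST)[:,:,::-1])
E
python3 go.py .566 .1389 .125 181.2
```

```text
clk 6.52 pos [0.5656 0.1388 0.1317] head -178.8 tilt z [ 0.0035 -0.0042 -1.    ] j [ 0.12  0.87 -0.8   1.77  0.81  0.87  0.53] gap 0.201 F [ 0.2  0.  -1.6] T [-0.02 -0.03  0.04]
shift cm [-0.04  0.01  0.67] rows 0.2 turn -360.0
```

View pics/cs5.png

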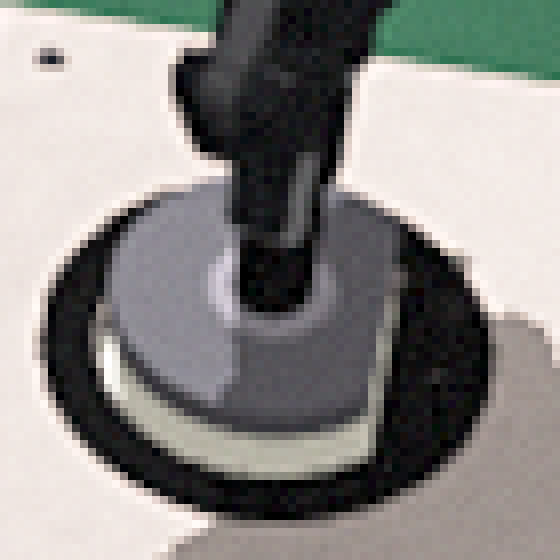

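View pics/cw5.png

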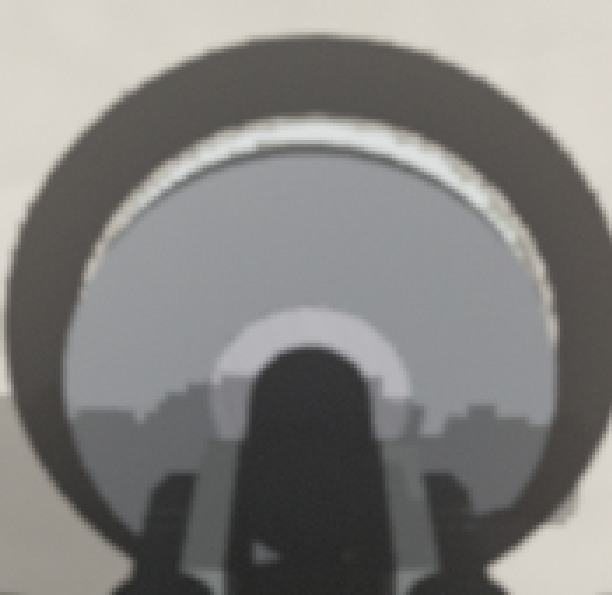

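```bash
python3 - <<'E'
from m import *
S=load('wrist5')
zt=.1305-.0268
cw=np.array([(65,355),(80,290),(130,222),(200,178),(310,152),(420,180),(500,232),(540,300),(556,370),(545,450),(75,440),(95,485),(130,530),(510,508)])/3.5+[235,120]-.36
W=np.array([atz(S,u,v,zt,1)[:2] for u,v in cw]); p,e=fitD(W,.045,.032,[.27]); print(p.round(4),np.degrees(p[2]).round(1),e)
im=S['img'].astype(int);g=im.max(-1)
# ring outer: radial edge scan from above
c0=np.array([(310)/3.5+235,(350)/3.5+120])
pts=[]
for a in np.radians(np.r_[-178:-20:4]):
    d=np.array([np.cos(a),np.sin(a)]); r=np.arange(105,60,-.25)
    v=np.array([cv2.getRectSubPix(g.astype(np.float32),(1,1),tuple(map(float,c0+d*k)))[0,0] for k in r])
    k=np.where(v<145)[0]
    if len(k): pts.append(c0+d*r[k[0]])
W=np.array([atz(S,u,v,.081,1)[:2] for u,v in pts]);f=lambda p:np.hypot(*(W-p[:2]).T)-p[2]
o=least_squares(f,[*W.mean(0),.064],loss='soft_l1',f_scale=.001);print('ring',o.x.round(4),len(pts),np.std(f(o.x)),(f(o.x)*1000).round(1))
D=dots(S,[],True) if 0 else None
E
```

```text
[ 5.644e-01  1.384e-01  2.651e-01 -2.000e-04] 15.2 0.000250940883882055
ring [0.5657 0.1393 0.0633] 40 9.114126618209828e-05 [-0.   0.1 -0.1 -0.   0.1  0.2  0.  -0.1 -0.  -0.1 -0.1 -0.2 -0.1  0.1
 -0.   0.   0.1 -0.1 -0.1  0.1  0.1 -0.1  0.  -0.  -0.1 -0.  -0.1  0.1
 -0.   0.   0.2 -0.   0.  -0.1 -0.   0.1 -0.1 -0.1  0.  -0.1]
```

View pics/wrist5.png

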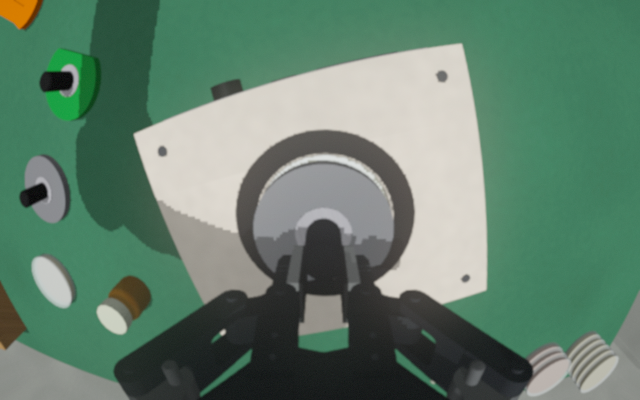

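{"name": "play_rows", "arguments": {
  "moves": [
    [[0, 0, 0.3, 0, 0], [-0.02, 0, 0.6, 0, 0], [-0.02, 0, 0.9, 0, 0], [-0.02, 0, 1, 0, 0], [-0.02, 0, 1, 0, 0]]
  ]
}}

```text
clock: 6.93
position: [0.5657, 0.1386, 0.1214]
eef_rot: [0.002, -0.011, 1.0, -0.002]
wrist_force: [0.9, 0.2, -1.9]
finger_gap: 0.202
```

```bash
python3 go.py .5658 .1389 .115 181.2
```

```text
clk 6.93 pos [0.5657 0.1386 0.1214] head -178.8 tilt z [ 0.0031 -0.0044 -1.    ] j [ 0.11  0.88 -0.79  1.77  0.83  0.85  0.52] gap 0.202 F [ 0.9  0.2 -1.9] T [-0.02  0.04 -0.01]
shift cm [-0.01  0.03  0.64] rows 0.2 turn -360.0
```

{"name": "play_rows", "arguments": {
  "moves": [
    [[0, 0.03, 0.15, 0, 0], [0, 0.03, 0.3, 0, 0], [0, 0.03, 0.45, 0, 0], [0, 0.03, 0.55, 0, 0], [0, 0.03, 0.6, 0, 0]]
  ]
}}

```text
clock: 7.35
position: [0.5656, 0.1388, 0.1152]
eef_rot: [0.001, -0.011, 1.0, -0.002]
wrist_force: [0.1, 0.5, -1.4]
finger_gap: 0.2
```

```bash
python3 go.py .5658 .1389 .107 181.2
```

```text
clk 7.35 pos [0.5656 0.1388 0.1152] head -178.8 tilt z [ 0.0028 -0.0045 -1.    ] j [ 0.11  0.89 -0.79  1.78  0.84  0.84  0.51] gap 0.2 F [ 0.1  0.5 -1.4] T [-0.01 -0.04 -0.02]
shift cm [-0.01  0.01  0.82] rows 0.2 turn -360.0
```

{"name": "play_rows", "arguments": {
  "moves": [
    [[0, 0, 0.15, 0, 0], [0, 0, 0.3, 0, 0], [0, 0, 0.45, 0, 0], [0, 0, 0.55, 0, 0], [0, 0, 0.6, 0, 0]]
  ]
}}

```text
clock: 7.77
position: [0.5656, 0.1387, 0.109]
eef_rot: [0.001, -0.011, 1.0, -0.002]
wrist_force: [-0.7, 0.3, -0.3]
finger_gap: 0.203
```

```bash
python3 go.py .5658 .1389 .107 181.2
```

```text
clk 7.77 pos [0.5656 0.1387 0.109 ] head -178.8 tilt z [ 0.0027 -0.0047 -1.    ] j [ 0.11  0.9  -0.78  1.78  0.85  0.83  0.5 ] gap 0.203 F [-0.7  0.3 -0.3] T [0.03 0.01 0.02]
shift cm [-0.02  0.02  0.2 ] rows 0.0 turn -360.0
```

{"name": "play_rows", "arguments": {
  "moves": [
    [[0, 0, 0.05, 0, 0], [0, 0, 0.1, 0, 0], [0, 0, 0.15, 0, 0], [0, 0, 0.2, 0, 0], [0, 0, 0.2, 0, 0]]
  ]
}}

```text
clock: 8.18
position: [0.5656, 0.1387, 0.107]
eef_rot: [0.001, -0.011, 1.0, -0.002]
wrist_force: [-0.1, 0.9, -2.1]
finger_gap: 0.2
```

```bash
python3 go.py .5658 .1389 .107 181.2
```

```text
clk 8.18 pos [0.5656 0.1387 0.107 ] head -178.8 tilt z [ 0.0026 -0.0047 -1.    ] j [ 0.1   0.9  -0.78  1.78  0.85  0.83  0.5 ] gap 0.2 F [-0.1  0.9 -2.1] T [0.01 0.02 0.03]
shift cm [-0.02  0.02 -0.  ] rows 0.0 turn -360.0
```

{"name": "play_rows", "arguments": {
  "moves": [
    [[0, 0, 0.03, 0, 0], [0, 0, 0.06, 0, 0], [0, 0, 0.09, 0, 0], [0, 0, 0.09, 0, 0]]
  ]
}}

```text
clock: 8.52
position: [0.5655, 0.1387, 0.1068]
eef_rot: [0.002, -0.011, 1.0, -0.003]
wrist_force: [-1.9, -0.9, 5.6]
finger_gap: 0.201
```

```bash
python3 go.py .5658 .1389 .107 181.2
```

```text
clk 8.52 pos [0.5655 0.1387 0.1068] head -178.8 tilt z [ 0.0031 -0.0051 -1.    ] j [ 0.1   0.9  -0.78  1.78  0.85  0.83  0.5 ] gap 0.201 F [-1.9 -0.9  5.6] T [-0.23  0.43  0.03]
shift cm [-0.03  0.02 -0.02] rows 0.0 turn -360.0
```

```bash
python3 - <<'E'
from h import *
s=snap('wrist','wrist6');c=snap('scene','scene6')
a=cv2.resize(c['img'][95:165,340:410],None,fx=5.7,fy=5.7,interpolation=2);b=cv2.resize(s['img'][150:290,250:390],None,fx=2.85,fy=2.85,interpolation=2)
cv2.imwrite('pics/c6.png',np.hstack([a,b])[:,:,::-1])
E
```

```text
(no output)
```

View pics/c6.png

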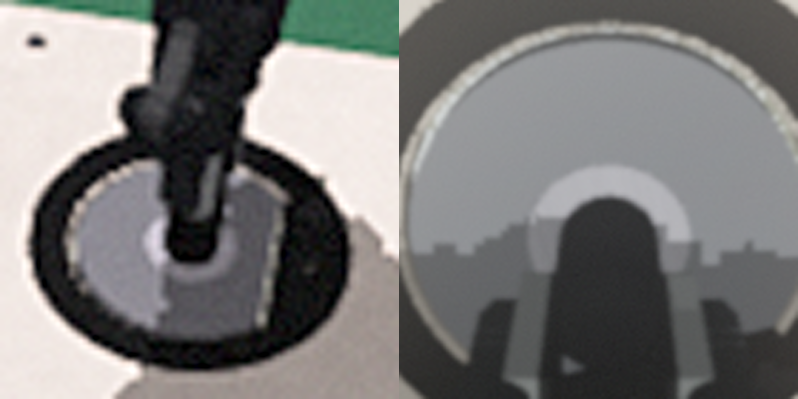

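The cover sits flush inside the ring with an even gap, and the flats are parallel. Releasing it now.

{"name": "play_rows", "arguments": {
  "moves": [
    [[0, 0, 0, 0, 25], [0, 0, 0, 0, 30], [0, 0, 0, 0, 40], [0, 0, 0, 0, 60], [0, 0, 0, 0, 80]]
  ]
}}

```text
clock: 9.03
position: [0.5656, 0.1387, 0.1067]
eef_rot: [0.002, -0.011, 1.0, -0.002]
wrist_force: [0.3, -1.1, 0.2]
finger_gap: 0.669
```

{"name": "play_rows", "arguments": {
  "moves": [
    [[0, 0, 0, 0, 80], [0, 0, 0, 0, 80], [0, 0, 0, 0, 80]]
  ]
}}

```text
clock: 9.28
position: [0.5656, 0.1387, 0.1067]
eef_rot: [0.002, -0.011, 1.0, -0.002]
wrist_force: [-0.5, -0.1, -0.8]
finger_gap: 0.795
```

```bash
python3 go.py .5658 .1389 .2 181.2
```

```text
clk 9.28 pos [0.5656 0.1387 0.1067] head -178.8 tilt z [ 0.0031 -0.0049 -1.    ] j [ 0.1   0.9  -0.78  1.78  0.85  0.83  0.5 ] gap 0.795 F [-0.5 -0.1 -0.8] T [-0.01 -0.    0.02]
shift cm [-0.05 -0.03 -9.33] rows 2.2 turn -360.0
```

{"name": "play_rows", "arguments": {
  "moves": [
    [[0, 0, -1, 0, 80], [0, 0, -3, 0, 80], [0, 0, -6, 0, 80], [0, 0, -9, 0, 80], [0, 0, -12, 0, 80]]
  ]
}}

```text
clock: 9.7
position: [0.5648, 0.1395, 0.2287]
eef_rot: [0.001, -0.011, 1.0, -0.002]
wrist_force: [0.4, 0.1, 0.3]
finger_gap: 0.801
```

{"name": "play_rows", "arguments": {
  "moves": [
    [[3, 0, -1, 0, 80], [6, 0, -1, 0, 80], [9, 0, -1, 0, 80], [10, 0, -1, 0, 80], [10, 0, -1, 0, 80]]
  ]
}}

```text
clock: 10.12
position: [0.4622, 0.1371, 0.2394]
eef_rot: [0.001, -0.013, 1.0, -0.003]
wrist_force: [0.4, 0.6, -1.0]
finger_gap: 0.804
```

```bash
python3 - <<'E'
from m import *
s=snap('wrist','wrist7');c=snap('scene','scene7');t=snap('top','top7')
a=cv2.resize(c['img'][95:165,340:410],None,fx=5.7,fy=5.7,interpolation=2);b=cv2.resize(t['img'][140:220,195:275],None,fx=5,fy=5,interpolation=2)[:399,:]
cv2.imwrite('pics/c7.png',np.hstack([a,b])[:,:,::-1])
P=cloud(c); print('plate z',[P[v,u,2].round(4) for u,v in [(358,140),(363,148),(384,134),(380,148),(372,152)]],'counter top',P[175,360,2].round(4),P[110,395,2].round(4))
E
python3 go.py .5 0 .2
```

```text
plate z [np.float64(0.0809), np.float64(0.0778), np.float64(0.0785), np.float64(0.0773), np.float64(0.0802)] counter top 0.0799 0.081
clk 10.27 pos [0.4663 0.1375 0.2389] head -178.8 tilt z [ 0.0045 -0.0038 -1.    ] j [ 0.19  0.62 -0.94  1.94  0.64  0.91  0.52] gap 0.801 F [ 0.3 -0.3  0.6] T [0.02 0.06 0.01]
shift cm [ -3.06 -13.81   3.96] rows 3.5 turn None
```

View pics/c7.png

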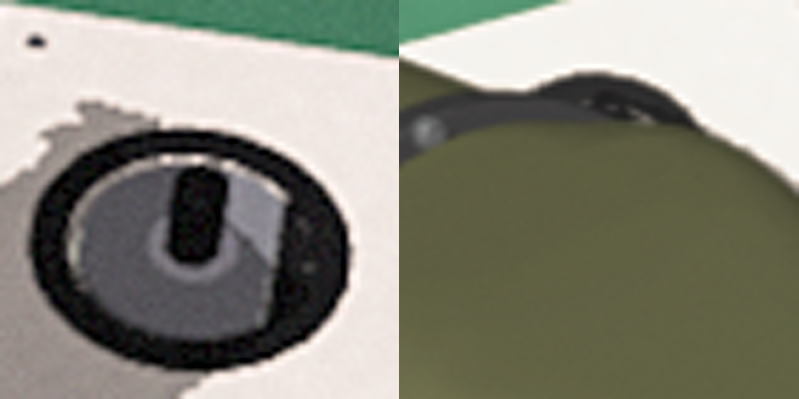

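View pics/scene7.png

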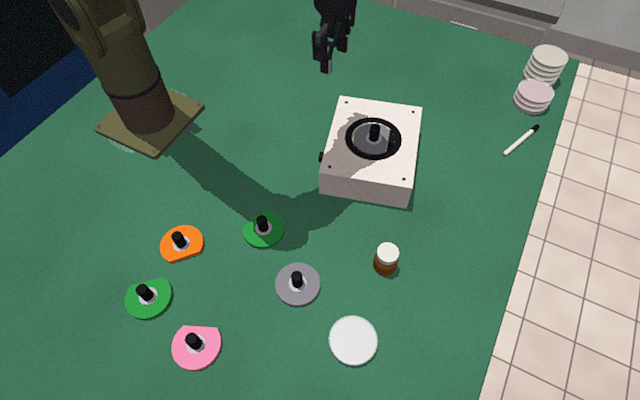

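View pics/wrist7.png

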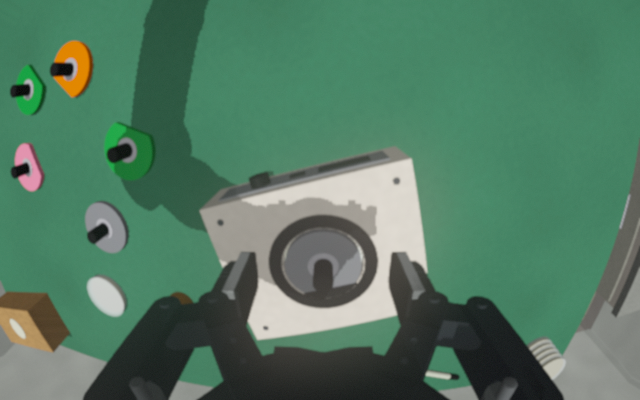

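The scene picture shows the cover in the well at (373,138), flush with its flat against the well's flat. The round cover (297,284), jar (387,258) and dish (353,340) haven't moved, and the arm is clear, so I'm handing in.

```bash
python3 -c "
from station import ctrl
print(ctrl.sign_off())"
```

```text
the job is handed in; nothing more can be done
None
```

The grey keyed cover is in the colony counter's light well with its flat against the well's flat. I handed the job in at about 10.3 s, with the arm clear and touching nothing.

- **What I did:** I gripped the cover by its knob, lifted it and turned it about 201° over the well. I then lowered it in small steps and opened the fingers only after it touched the floor.
- **Seating:** Contact came at a tool height of 106.8 mm, matching the 68 mm floor plus the 38.8 mm grip height. The force there was about 6 N.
- **Final pictures:** The cover looks flush and level. Depth readings on its plate were 77–81 mm, against 80–81 mm on the counter's top; I put that spread down to sensor noise. The round cover, dish and jar have not moved.
- **Disagreements:** The cameras differed by about 2 mm on the well's centre, so I used the cover-to-ring offset within a single wrist picture. For the held cover's heading, the scene camera gave 18° and the wrist camera 14.6° then 15.2°, against a needed 15.6°; I kept the 15.6° worked out from the grip. Knob height measured 53.5 mm against the stated 50 mm.
- **Not checked:** The top camera could not confirm the final fit because the arm blocked its view.

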